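# Clamp a bearing block with the sunken knob of a drilling fixture

### The arm

A 6-joint arm with a two-finger parallel gripper is mounted at the origin on the work surface. World frame = base frame: x ahead of the robot, y to its left, z up, the work surface at z = 0. Lengths are in m, angles in rad, forces in N, time in s.
With the tool pointing down it reaches from about 0.375 to 0.9 m from the base axis. Payload 3.1 kg.
Tool frame: the origin (TCP) lies midway between the tips of the shut fingers; the grasp point (between the pads) lies 19 mm behind it (pinch_z is the distance from the TCP to the grasp point, in m); y points along the fingers, z is the direction in which the jaws open and shut, and the axes are right-handed (so a half turn about y gives the same grasp; the last joint's range is limited). The gripper opens to 87 mm and grips with 3 to 60 N. Pads are 19 mm wide; open, the fingers measure 117 mm over their backs; the gripper's body (75 mm by 190 mm) begins 51 mm behind the grasp point.
Start: joints at [1.107, 0.527, 1.433, -0, 1.181, -0.178], TCP at [0.176, 0.6, 0.223] pointing down, gripper open.
Joint ranges: [-3.08, 3.08], [-0.75, 2.2], [0.22, 2.44], [-1.43, 4.57], [0, 2.65], [-2.85, 2.85]. Speed limits (rad/s): [2.79, 2.79, 3.14, 3.14, 3.14, 3.14].

### API

Orientations are given as a unit quaternion [x, y, z, w].
In Python, from rig import * gives the robot as it stands.
- The arm moves only by the tool drive_tool, never from a script. Its argument "plan" is a list of rows, each a list of 7 numbers: the shift along the tool's x, y, z in mm, then the turn, a rotation vector about the tool's x, y, z in degrees, then the finger opening in mm, from 0 to 87. A call has 1 to 10 rows; each row is the pose to reach, as a shift and turn from the pose commanded when the call began, along the tool's axes at that moment; what a row does not reach only later rows make up. A row lasts 1/10 s, in which the tool goes at most 50 mm and 8.59 degrees, less where a joint would pass 70% of its speed; a pose out of reach is approached as far as the arm can. A call with a gripper value outside its range is refused whole. The fingers move at their own pace and stop on an object; "newtons" is the grip in N (left out, the last holds). Time passes only in rows, so rows that repeat a pose let the fingers close. It gives the time, the measured TCP pose, the force and the opening at its end, in the units of the state.
- get_obs(): the state, without advancing time (a new reading comes with each control period).
- camera(name): name is "scene" or "top"; returns the picture (420x560x3 uint8, blue, green, red); there is no depth.
- get_calibration(name): a dict with "fx", "fy", "cx", "cy" (pixels), "origin" and "rotation" of the camera in the world. Camera axes: x right, y down, z forward; pixel columns grow to the right and rows downward; lengths in m; the calibration is good to about 2 mm. A picture is of the moment at which its call begins. get_calibration takes no time and is no camera call.
- hand_in(): hands the job in, once; it reports no verdict.
Trained networks look in the newest picture that a camera, given by its name, has taken for a name from the list of things; names that differ only in an ending like _2 or _b are one class to them, and where a whole thing is asked for, a point or a joint stands for the part that bears it (a point fixed in the world has none). Each returns a list of dicts, best first, with "conf" (0 to 1); they miss things now and then, are a little off and sometimes report something else, mostly with a low value. They report only what shows in the picture. A call takes as long as a camera call. They do not tell look-alikes from the thing itself.
- spot_in(camera, target): "location" ([column, row] in pixels, amid what is visible of it).
- mark_of(camera, target): "location" ([column, row] in pixels: a listed point, or the origin of a listed thing).
The state is a dict: "time": time; "q": joint angles; "joint_velocities": joint speeds; "joint_torque": joint torques, N m; "position": TCP position; "tool_rot": TCP orientation; "ft_force": force on the tool from outside, world axes, zero at the start; "moment": the same for the moment, N m; "grip_width": finger opening in m.
Only numpy, scipy, OpenCV 4.12 (cv2) and the standard library are available. Lean on these libraries where they do the work, as an engineer would, in place of code of your own. Each camera call takes 0.05 s, during which the arm holds its last target. There are 200 camera calls.

### The job

Stand the aluminium bearing block upright on the base of the green drilling fixture, midway across it between the brass jaw face and the steel fence with its 40 mm length along the clamping direction, and let go. Then turn the red knob sunk in the fixture's well clockwise until it is felt to tighten with some 10 N of clamping force, never pressing the block with more than 20 N, and let the knob go so that the block stays clamped against the fence. Move the jaw only with the knob, do not lean on the well, and leave the oil can, the screwdriver and the jar alone.

Things in the scene. Friction and masses are not known exactly. Their poses are not given: they have to be found in the camera images.
- jig: the fixture, fixed to the bench: a green base plate 90 (x) x 205 (y) x 10 mm, running from y -90 to y +115 mm. Origin: on the bench surface, midway across the plate. Its y axis is the clamping direction: the well with the knob is at +y (axis at y = 70 mm), the jaw in the middle, the steel fence at -y; z is up. The base's top, where the block is to stand, is at z = 10 mm
- nest (a point): point on the base's top between jaw and fence, midway across (fixture x = 0, y = -24 mm, z = 10 mm), axes as the fixture. The fence is a steel bar 84 mm wide (x), 20 mm thick, 32 mm high, fixed by bolts in slots: its face towards the jaw is anywhere from y = -48 to y = -57 mm in the fixture's frame, and is not measured
- jaw: the movable jaw, a dark steel slab 70 mm wide (x), 32 mm high with a brass face on short stiff springs (8 N per mm), sliding along the fixture's y. Origin: middle of the brass face when unloaded, 0.5 mm above the base's top; axes as the fixture. It is at y = -8 mm x the knob's joint value in the fixture's frame: it advances to -y by 8 mm per rad of the knob
- well: the green block 90 x 90 x 42 mm on the fixture's base with the round well, 66 mm across, in which the knob sits. Origin: on the axis of the well, at the level of the base's top = the well's floor (10 mm over the bench). The rim is 42 mm above the floor
- knob_grip (a point): point on the axis of the red knob at the height to grip, 27 mm above the well's floor, 15 mm below its rim. The knob's grip is an upright bar 36 mm long, 12 mm thick, from 6 to 36 mm above the well's floor (its top 6 mm below the rim); fingers go down on both flat sides, with some 27 mm from each flat to the well's wall
- knob (a joint): knob angle in rad, growing clockwise seen from above, range 0 to 3.5, starts at 0 to 0.4. At a the bar is turned clockwise by a from the fixture's x. Turning takes 0.045 N m of friction plus 0.008 per newton of clamping force; held still, friction can hide 0.045 (0.035 to 0.125 N m felt at 10 N). Once the block is jammed each 0.1 rad adds about 5 N. When let go, it springs back to about 5 N
- block_mid (a point): centre, half-way up, of the aluminium bearing block: 30 mm (its x) x 40 mm (its y) x 46 mm high, with a round boss 22 mm across and 5 mm high on top; 0.1 to 0.25 kg. It starts upright on the bench. z is up
- block: the bearing block itself; origin at the centre of its underside, axes as block_mid
- oil_can_ref (a point): oil can, brass, 60 mm across, 120 mm high, standing; the point is on its axis, 10 mm above its underside. Leave alone
- driver_ref (a point): screwdriver lying on the bench; the point is near its middle. Leave alone
- cutting_fluid_ref (a point): jar with an orange cap, 50 mm across, 85 mm high, standing; the point is on its axis, 10 mm above its underside. Leave alone
Mind the look-alikes: they are no part of the job. Of the things shaped like the block, the aluminium one is meant. Of the things shaped like the jig, the green one is meant.

How it is judged:
On the way, in this order (a step that is already met when the one before it is completed fails the run):
1. the block stands released in the fixture, between the jaw and the fence (x of block_mid in the frame of jig between -0.01 and 0.01 m and z of block_mid in the frame of jig between 0.03 and 0.036 m and y of block_mid in the frame of jig between -0.045 and -0.014 m and angle between block_mid's own z axis and vertical below 0.1 rad and angle between the y axis of block_mid and the y axis of jig, either way round below 0.15 rad and contact force between the fingers and block below 0.2 N and contact force between jaw and block below 1 N), for 0.2 s.
2. the block is clamped between the jaw and the fence by turning the knob (x of block_mid in the frame of jig between -0.01 and 0.01 m and z of block_mid in the frame of jig between 0.03 and 0.036 m and y of block_mid in the frame of jig between -0.045 and -0.014 m and angle between block_mid's own z axis and vertical below 0.1 rad and angle between the y axis of block_mid and the y axis of jig, either way round below 0.15 rad and contact force between jaw and block above 5 N), for 0.2 s.
At the end, for the whole second after the job is handed in: The block stands upright on the fixture's base (within 3 mm of its height, tilt under 0.1 rad), within 10 mm of the middle across and turned less than 0.15 rad, still clamped between jaw and fence with more than 3 N, at rest and released (x of block_mid in the frame of jig between -0.01 and 0.01 m and z of block_mid in the frame of jig between 0.03 and 0.036 m and y of block_mid in the frame of jig between -0.045 and -0.014 m and angle between block_mid's own z axis and vertical below 0.1 rad and angle between the y axis of block_mid and the y axis of jig, either way round below 0.15 rad and contact force between the fingers and block below 0.2 N and linear speed of block below 0.01 m/s and contact force between jaw and block above 3 N); the robot touches nothing.
It fails at once if the jaw presses the block with more than 20 N (contact force between jaw and block above 20 N).
It fails at once if the robot leans on the well with more than 15 N (contact force between any of the arm, the fingers and well above 15 N).
It fails at once if the robot pushes the jaw itself with more than 8 N (contact force between the fingers and jaw above 8 N).
It fails at once if the oil can, the screwdriver or the jar is knocked more than 25 mm from its place (distance of any of oil_can_ref, driver_ref, cutting_fluid_ref from where it was at the start of the episode above 0.025 m).
It also fails if it takes over 72 s, if anything falls off the work surface, if the arm or the gripper's body presses on something with over 40 N, if the wrist force passes 120 N, or if a joint passes its speed limit or range.

## Working session

There is one attempt and no reset: what is moved stays moved. The work goes in short steps, Python scripts to look and compute and a tool call to move; the robot and the scene stay as the last step left them, time stands still between calls to the robot, and variables do not carry over. Pictures are saved under pics/ and viewed, about 8 in all and at most 12, crops included, and the job is handed in when it is done.

Besides the shell and the picture viewer there is one more tool, called after "Call:" as name([rows], argument=value, ...), one row to a line, values as JSON. drive_tool: Moves the arm, as the interface text tells. Its arguments: {"type":"object","properties":{"plan":{"type":"array","items":{"type":"array","items":{"type":"number"}}},"newtons":{"type":"number"}},"required":["plan"]}

```bash
mkdir -p pics; ls
python3 - <<'E'
from rig import *
import cv2
o=get_obs();print({k:o[k] for k in('time','position','tool_rot','ft_force','grip_width')})
for c in('scene','top'):
    cv2.imwrite(f'pics/{c}0.png',camera(c));k=get_calibration(c);print(c,k)
    for t in('jig','nest','knob_grip','block_mid','block','jaw','well','oil_can_ref','driver_ref','cutting_fluid_ref'):
        print(t,[( [round(float(v)) for v in d['location']],round(d['conf'],2)) for d in mark_of(c,t)])
E
```

```text
pics
{'time': 0.0, 'position': array([0.1752534 , 0.59916791, 0.2215717 ]), 'tool_rot': array([ 0.70067484, -0.1005748 ,  0.10011022, -0.6992263 ]), 'ft_force': array([ 0.04758383, -0.351516  ,  0.65496748]), 'grip_width': 0.08692587008019782}
scene {'fx': 502.71375012084667, 'fy': 502.71375012084667, 'cx': 270.3476982095235, 'cy': 210.07853446809787, 'origin': array([ 1.32066174, -0.0856505 ,  0.75168825]), 'rotation': array([ 0.66345969,  0.63573661, -0.26959098, -0.28806406])}
jig [([431, 299], 0.68), ([310, 234], 0.62)]
nest [([431, 300], 0.73), ([300, 238], 0.72)]
knob_grip [([473, 276], 0.61), ([343, 220], 0.58)]
block_mid [([165, 217], 0.9), ([129, 210], 0.78), ([208, 212], 0.74)]
block [([131, 219], 0.96), ([169, 222], 0.92), ([209, 221], 0.67)]
jaw [([438, 295], 0.8), ([306, 231], 0.56)]
well [([344, 227], 0.75), ([470, 282], 0.59)]
oil_can_ref [([297, 297], 0.66)]
driver_ref [([295, 177], 0.75)]
cutting_fluid_ref [([138, 291], 0.58)]
top {'fx': 497.0609853752839, 'fy': 497.0609853752839, 'cx': 281.4759068072907, 'cy': 211.71044575813428, 'origin': array([ 0.40224738, -0.04591999,  1.22910821]), 'rotation': array([-0.69720452,  0.71285949, -0.04806411,  0.05854095])}
jig [([256, 202], 0.66), ([174, 145], 0.59), ([377, 221], 0.38)]
nest [([262, 201], 0.78), ([180, 138], 0.61)]
knob_grip [([142, 151], 0.59), ([226, 210], 0.55)]
block_mid [([407, 228], 0.85), ([375, 222], 0.65), ([343, 219], 0.65)]
block [([342, 222], 0.67), ([408, 229], 0.52)]
jaw [([171, 142], 0.7), ([256, 203], 0.57), ([228, 210], 0.53)]
well [([226, 210], 0.82), ([147, 150], 0.73)]
oil_can_ref [([269, 135], 0.74), ([263, 277], 0.44)]
driver_ref [([262, 277], 0.76)]
cutting_fluid_ref [([387, 147], 0.71)]
```

Run:
```python
import cv2
a=cv2.imread('pics/top0.png')[60:340,80:480];cv2.imwrite('pics/t1.png',cv2.resize(a,None,fx=2,fy=2,interpolation=cv2.INTER_CUBIC))
```

```text
(no output)
```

View pics/t1.png

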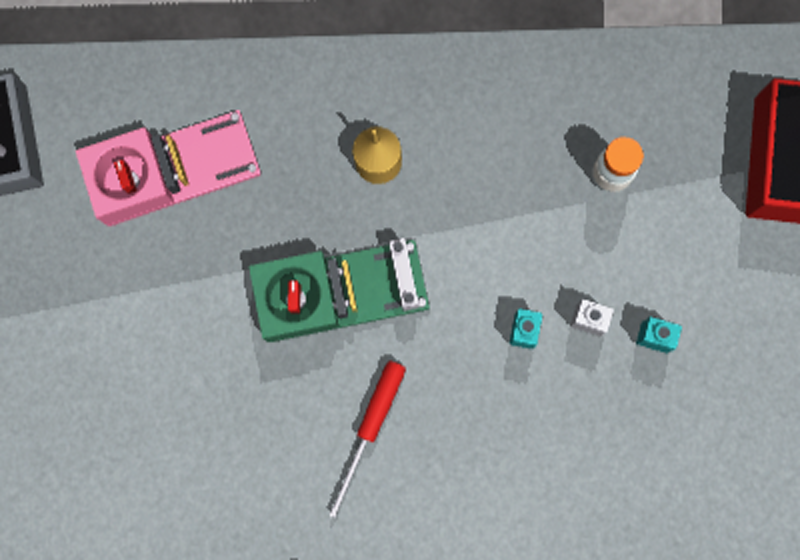

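View pics/scene0.png

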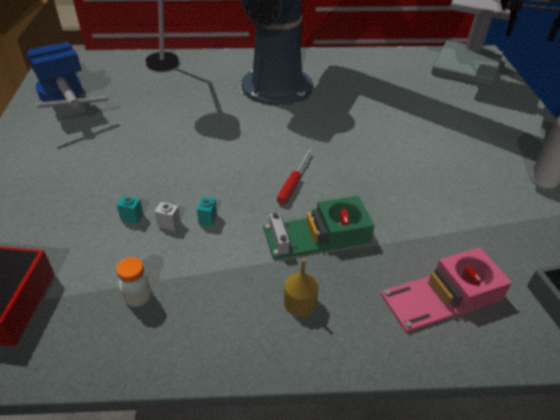

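The two teal blocks at top (343,219) and (408,228) could be taken for the block. The aluminium one at about (375,220) lies between them, so I choose that. The pink jig at about (174,142) could be taken for the fixture, and I choose the green one at about (256,203). Next I fit poses by silhouette.

```bash
cat > h.py <<'E'
import numpy as np, cv2
from scipy.spatial.transform import Rotation as R
from scipy.optimize import minimize
from rig import *
CAL={c:get_calibration(c) for c in('scene','top')}
def proj(c,P):
    k=CAL[c];p=R.from_quat(k['rotation']).inv().apply(np.atleast_2d(P)-k['origin'])
    return np.c_[k['fx']*p[:,0]/p[:,2]+k['cx'],k['fy']*p[:,1]/p[:,2]+k['cy']]
def ray(c,uv,z):
    k=CAL[c];d=R.from_quat(k['rotation']).apply([(uv[0]-k['cx'])/k['fx'],(uv[1]-k['cy'])/k['fy'],1])
    return k['origin']+d*(z-k['origin'][2])/d[2]
def box(x0,x1,y0,y1,z0,z1): return np.array([[x,y,z] for x in(x0,x1) for y in(y0,y1) for z in(z0,z1)])
def sil(c,boxes,pose,S=4):
    m=np.zeros((420*S,560*S),np.uint8);r=R.from_euler('z',pose[2])
    for b in boxes:
        p=proj(c,r.apply(b)+[pose[0],pose[1],pose[3] if len(pose)>3 else 0])
        cv2.fillConvexPoly(m,cv2.convexHull(np.round((p+.5)*S).astype(np.int32)),255)
    return cv2.resize(m,(560,420),interpolation=cv2.INTER_AREA)/255.
JIG=[box(-.045,.045,-.09,.115,0,.01),box(-.045,.045,.025,.115,.01,.052)]
BLK=[box(-.015,.015,-.02,.02,0,.046)]
def fit(masks,boxes,p0,scale=(.004,.004,.05)):
    p0=np.array(p0,float);s=np.array(scale)
    f=lambda q:sum(np.abs(sil(c,boxes,np.r_[(p0+q*s),Z])-m).sum() for c,m in masks.items())
    Z=0
    r=minimize(f,np.zeros(3),method='Nelder-Mead',options=dict(initial_simplex=np.vstack([-np.ones(3)*.5,np.eye(3)*1.5])))
    return p0+r.x*s,r.fun
def row(p,yaw_deg,o=None,tilt=None):
    """row to a TCP world position with tool down, opening direction (tool z) at yaw_deg"""
    o=o or get_obs();A=R.from_quat(o['tool_rot']);y=np.radians(yaw_deg)
    z=np.array([np.cos(y),np.sin(y),0]);
    yy=np.array([0,0,np.sign(A.as_matrix()[2,1])]);B=R.from_matrix(np.c_[np.cross(yy,z),yy,z])
    return np.round(np.r_[A.inv().apply(np.array(p)-o['position'])*1000,(A.inv()*B).as_rotvec(degrees=True)],1)
E
python3 - <<'E'
from h import *
print(R.from_quat(get_obs()['tool_rot']).as_matrix().round(3))
im={c:cv2.imread(f'pics/{c}0.png') for c in CAL}
hsv={c:cv2.cvtColor(im[c],cv2.COLOR_BGR2HSV) for c in CAL}
g={};w={}
for c in CAL:
    h,s,v=cv2.split(hsv[c])
    m=((h>60)&(h<85)&(s>90)).astype(np.uint8)
    ctr={'top':(250,203),'scene':(320,228)}[c];roi=np.zeros_like(m);cv2.circle(roi,ctr,75 if c=='scene' else 60,1,-1);m*=roi
    pts=cv2.findNonZero(m);print(c,len(pts),cv2.boundingRect(m))
    g[c]=m
    w[c]=hsv[c]
p=ray('top',(250,203),.01);print(p)
# fill the holes (jaw, knob, fence) by morphological close + hull-free fill
for c in g:
    k=cv2.morphologyEx(g[c],cv2.MORPH_CLOSE,np.ones((15,15)));cs,_=cv2.findContours(k,0,1);k[:]=0
    cv2.drawContours(k,[max(cs,key=cv2.contourArea)],-1,1,-1);g[c]=k.astype(float)
best=min((fit(g,JIG,[p[0],p[1],a]) for a in(.0,.15,-.15)),key=lambda r:r[1]);print('jig',best)
for c in g: print(c,fit({c:g[c]},JIG,best[0]))
np.save('jig.npy',best[0])
b={}
for c,ctr in(('top',(377,219)),('scene',(167,216))):
    h,s,v=cv2.split(hsv[c]);x,y=ctr
    print(c,'bg',hsv[c][y+22,x-3],'blk',hsv[c][y-3:y+4:3,x-8:x+9:4].tolist())
cr=[cv2.resize(im[c][y-25:y+25,x-25:x+25],(400,400),interpolation=cv2.INTER_CUBIC) for c,(x,y) in(('top',(377,219)),('scene',(167,216)))]
cv2.imwrite('pics/blk.png',np.hstack(cr))
E
```

```text
[[ 0.96  -0.     0.281]
 [-0.281 -0.     0.96 ]
 [-0.    -1.    -0.   ]]
scene 2723 (265, 197, 108, 61)
top 2275 (205, 180, 89, 51)
[0.6116082  0.04815632 0.01      ]
jig (array([0.61007555, 0.03567192, 0.18112832]), np.float64(661.1333333333332))
scene (array([0.60849365, 0.03394387, 0.15962571]), np.float64(532.6196078431373))
top (array([0.61071848, 0.03469777, 0.18790552]), np.float64(124.27058823529411))
top bg [ 95  19 149] blk [[[120, 7, 230], [120, 8, 211], [105, 20, 101], [120, 4, 238], [120, 4, 241]], [[113, 4, 242], [120, 9, 190], [106, 28, 99], [120, 5, 236], [113, 11, 212]], [[120, 13, 135], [120, 4, 233], [120, 9, 210], [128, 4, 242], [100, 18, 172]]]
scene bg [ 77  20 116] blk [[[100, 7, 115], [0, 0, 133], [50, 6, 130], [75, 3, 163], [90, 12, 65]], [[0, 3, 87], [110, 8, 93], [0, 0, 88], [70, 8, 95], [105, 8, 68]], [[120, 3, 87], [90, 6, 91], [30, 3, 89], [90, 9, 84], [100, 12, 62]]]
```

View pics/blk.png

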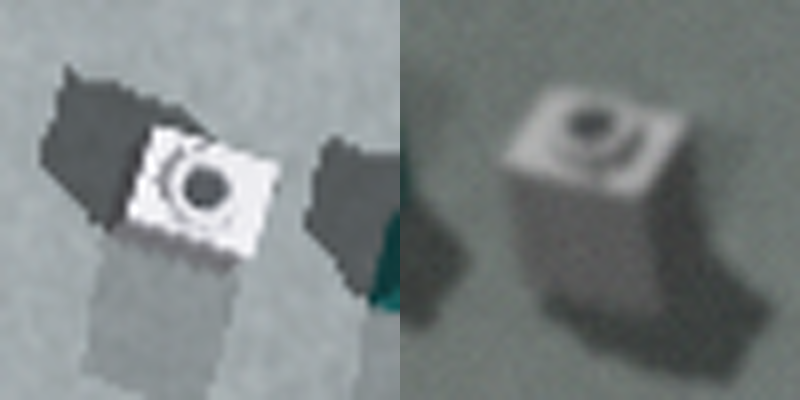

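```bash
cat > s.py <<'E'
from h import *
im=cv2.imread('pics/top0.png');hsv=cv2.cvtColor(im,cv2.COLOR_BGR2HSV);h,s,v=cv2.split(hsv)
def big(m,ctr,r):
    roi=np.zeros_like(v);cv2.circle(roi,ctr,r,1,-1);m=(m&(roi>0)).astype(np.uint8)
    m=cv2.morphologyEx(m,cv2.MORPH_CLOSE,np.ones((7,7)));return m.astype(float)
TOP=[box(-.015,.015,-.02,.02,.046,.0461)]
m=big((v>170)&(s<25),(376,219),14)
p=ray('top',(376,219),.046)
print('blk top',min((fit({'top':m},TOP,[p[0],p[1],a]) for a in(-.3,-.1,.2)),key=lambda r:r[1]),m.sum())
# knob: red inside the well
jig=fit({'top':np.zeros((1,))*0+1},JIG,[0,0,0]) if 0 else np.array([.6107,.0347,.1879])
rj=R.from_euler('z',jig[2])
L=lambda uv,z:rj.inv().apply(ray('top',uv,z)-[jig[0],jig[1],0])
m=(((h<8)|(h>172))&(s>140)&(v>90));yy,xx=np.nonzero(m);k=np.hypot(xx-226,yy-208)<16
q=np.array([L((x,y),.046) for x,y in zip(xx[k],yy[k])])[:,:2]
print('knob n',len(q),q.mean(0),q.min(0),q.max(0));u=np.linalg.svd(q-q.mean(0))[2][0];print('bar dir (jig)',u,'cw rad',-np.arctan2(u[1]*np.sign(u[0]),abs(u[0])))
# fence: bright low-saturation near right end ; brass
m=(v>170)&(s<40)&(np.hypot(*(np.indices(v.shape)-np.array([197,281])[:,None,None]))<26);yy,xx=np.nonzero(m)
q=np.array([L((x,y),.042) for x,y in zip(xx,yy)])[:,:2];c=np.abs(q[:,0])<.025
print('fence y (top z)',np.percentile(q[c,1],[2,10,50,90,98]),'x',q[:,0].min(),q[:,0].max())
m=(h>15)&(h<32)&(s>110)&(np.hypot(*(np.indices(v.shape)-np.array([203,252])[:,None,None]))<20);yy,xx=np.nonzero(m)
q=np.array([L((x,y),.0425) for x,y in zip(xx,yy)])[:,:2];print('brass y',np.percentile(q[:,1],[2,10,50,90,98]),q[:,0].min(),q[:,0].max())
ov=[]
for c in('top','scene'):
    a=cv2.imread(f'pics/{c}0.png');a=cv2.resize(a,None,fx=4,fy=4,interpolation=cv2.INTER_CUBIC)
    for b in JIG:
        P=((proj(c,rj.apply(b)+[jig[0],jig[1],0])+.5)*4).astype(np.int32)
        cv2.polylines(a,[cv2.convexHull(P)],True,(0,0,255),1)
    x,y={'top':(250,203),'scene':(318,228)}[c];ov.append(a[4*y-160:4*y+160,4*x-240:4*x+240])
cv2.imwrite('pics/ov.png',np.vstack(ov)[:600])
E
python3 s.py
```

```text
blk top (array([ 0.56421415, -0.26242066, -0.29435403]), np.float64(140.42745098039217)) 359.0
knob n 86 [-0.00361921  0.06958225] [-0.0212903   0.06119048] [0.01676471 0.07862029]
bar dir (jig) [-0.9843289   0.17634232] cw rad 0.17726929751305612
fence y (top z) [-0.12533602 -0.12057028 -0.09702697 -0.0623855  -0.05813923] x -0.06495395412943479 0.0403762498073838
brass y [-0.0013585  -0.0008695   0.00149441  0.00393375  0.0044209 ] -0.03251425869384388 0.02788133522613902
```

View pics/ov.png

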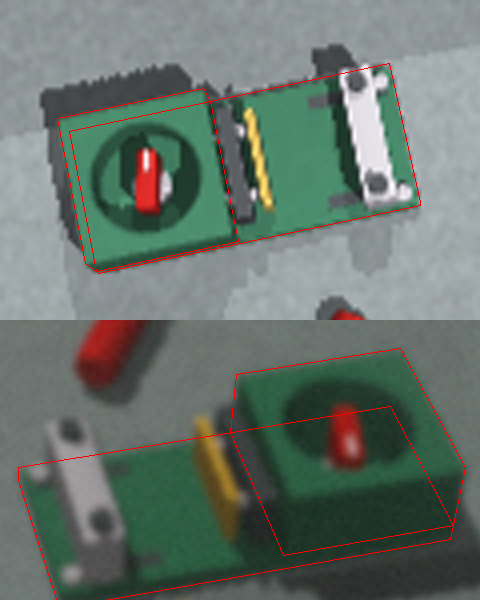

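```bash
cat > s2.py <<'E'
from h import *
im=cv2.imread('pics/top0.png');h,s,v=cv2.split(cv2.cvtColor(im,cv2.COLOR_BGR2HSV))
jig=np.array([.6107,.0347,.1879]);rj=R.from_euler('z',jig[2])
L=lambda uv,z:rj.inv().apply(ray('top',uv,z)-[jig[0],jig[1],0])
for uv in((340,78),(353,135),(366,192)): print('fence',L((uv[0]/4+190-.5,uv[1]/4+163-.5),.042).round(4))
m=((v>200)&(s<16)).astype(np.uint8);roi=np.zeros_like(m);cv2.circle(roi,(377,218),13,1,-1);m*=roi
cs,_=cv2.findContours(m,0,1);m[:]=0;cv2.drawContours(m,[cv2.convexHull(max(cs,key=cv2.contourArea))],-1,1,-1)
TOP=[box(-.015,.015,-.02,.02,.046,.0461)];p=ray('top',(376,218),.046)
f=min((fit({'top':m.astype(float)},TOP,[p[0],p[1],a]) for a in(-.5,-.3,-.1,.2)),key=lambda r:r[1]);print('blk',f,m.sum())
b=f[0]
for c,ctr in(('top',(377,219)),('scene',(167,216))):
    a=cv2.resize(cv2.imread(f'pics/{c}0.png'),None,fx=8,fy=8,interpolation=cv2.INTER_CUBIC);r=R.from_euler('z',b[2])
    for z in(0,.046):
        P=((proj(c,r.apply(box(-.015,.015,-.02,.02,z,z))+[b[0],b[1],0])+.5)*8).astype(np.int32);cv2.polylines(a,[cv2.convexHull(P)],True,(0,0,255),1)
    x,y=ctr;globals()[c]=a[8*y-200:8*y+200,8*x-200:8*x+200]
cv2.imwrite('pics/ov2.png',np.hstack([top,scene]))
for d in(0,180):
    yd=np.degrees(b[2])+d
    print('above block',row([b[0],b[1],.12],yd),'yaw',yd)
nest=rj.apply([0,-.026,0])+[jig[0],jig[1],0];print('place',nest,np.degrees(jig[2]))
print(get_obs()['q'])
E
python3 s2.py
```

```text
fence [ 0.0359 -0.0571  0.042 ]
fence [-0.0003 -0.0576  0.042 ]
fence [-0.0362 -0.058   0.042 ]
blk (array([ 0.56389442, -0.25849321, -0.34625951]), np.float64(14.294117647058824)) 210
above block [ 613.9  102.6 -714.6    0.    93.5    0. ] yaw -19.839208718254813
above block [ 613.9  102.6 -714.6    0.   -86.5   -0. ] yaw 160.1607912817452
place [0.6155567  0.00915763 0.        ] 10.765876970508168
[ 1.10747977e+00  5.27515931e-01  1.43272252e+00  2.33649280e-06
  1.18140376e+00 -1.78491306e-01]
```

View pics/ov2.png

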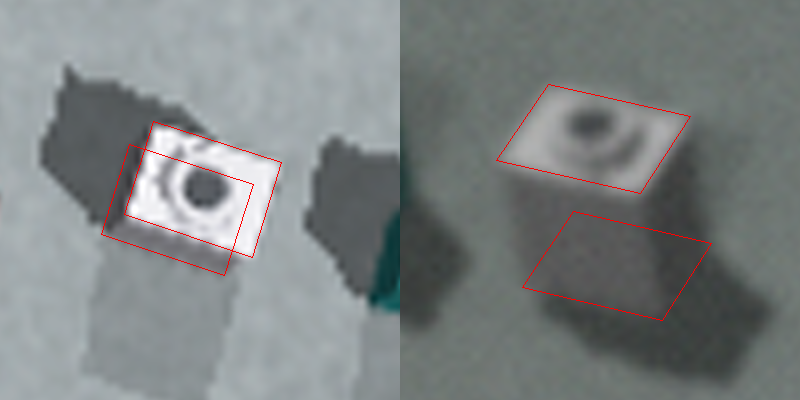

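The fits agree in both views: the overlays lie on the edges of the jig and of the aluminium block. The fence face is at y of about -57 mm, the knob is at about 0.18 rad, and the block is at (0.564, -0.258). I'm moving above the block.

Call:
drive_tool([
  [614,80,-715,0,93.5,0,70],
  [614,80,-715,0,93.5,0,70],
  [614,80,-715,0,93.5,0,70],
  [614,80,-715,0,93.5,0,70],
  [614,80,-715,0,93.5,0,70],
  [614,80,-715,0,93.5,0,70],
  [614,80,-715,0,93.5,0,70],
  [614,80,-715,0,93.5,0,70],
  [614,80,-715,0,93.5,0,70],
  [614,80,-715,0,93.5,0,70],
], newtons=25)

```text
time: 2.1
position: [0.3818, 0.144, 0.1805]
tool_rot: [0.442, -0.552, 0.552, -0.442]
ft_force: [1.4, 0.4, 0.2]
grip_width: 0.0702
```

```bash
python3 -c "
from h import *
print(row([.5639,-.2585,.13],-19.8))"
```

```text
[ 3.531e+02  5.070e+01  2.656e+02 -1.000e-01  7.200e+00 -0.000e+00]
```

Call:
drive_tool([
  [353,51,266,0,7.2,0,70],
  [353,51,266,0,7.2,0,70],
  [353,51,266,0,7.2,0,70],
  [353,51,266,0,7.2,0,70],
  [353,51,266,0,7.2,0,70],
  [353,51,266,0,7.2,0,70],
  [353,51,266,0,7.2,0,70],
  [353,51,266,0,7.2,0,70],
  [353,51,266,0,7.2,0,70],
  [353,51,266,0,7.2,0,70],
])

```text
time: 3.1
position: [0.569, -0.2625, 0.129]
tool_rot: [0.406, -0.576, 0.581, -0.407]
ft_force: [-0.0, -0.2, -0.3]
grip_width: 0.0701
```

```bash
python3 -c "
from h import *
o=get_obs();print(o['position'],o['q'][5])
print(row([.5639,-.2585,.011],-19.8))
print(row([.5639,-.2585,.06],-19.8))
a=camera('top')[150:290,300:460];b=camera('scene')[150:290,90:250]
cv2.imwrite('pics/ab.png',cv2.resize(np.hstack([a,b]),None,fx=2.5,fy=2.5,interpolation=cv2.INTER_CUBIC))"
```

```text
[ 0.56900355 -0.26246803  0.12899311] -0.26474521823664593
[-2.400e+00  1.179e+02 -6.900e+00 -4.000e-01  1.000e-01  2.000e-01]
[-2.2 68.9 -6.6 -0.4  0.1  0.2]
```

View pics/ab.png

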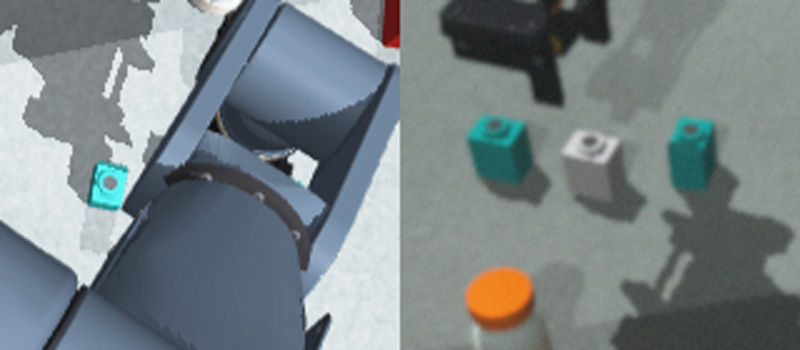

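Call:
drive_tool([
  [-2,40,-7,0,0,0,70],
  [-2,70,-7,0,0,0,70],
  [-2,70,-7,0,0,0,70],
  [-2,70,-7,0,0,0,70],
])

```text
time: 3.6
position: [0.5596, -0.25, 0.0596]
tool_rot: [-0.409, 0.578, -0.577, 0.409]
ft_force: [0.2, 0.2, 1.2]
grip_width: 0.0699
```

```bash
python3 -c "
from h import *
print(proj('scene',get_obs()['position']))
o=get_obs();print(o['position'],o['time']);print(row([.5639,-.2585,.011],-19.8))
b=camera('scene')[160:260,90:250]
cv2.imwrite('pics/b2.png',cv2.resize(b,None,fx=4,fy=4,interpolation=cv2.INTER_CUBIC))"
```

```text
[[169.24626952 201.32150295]]
[ 0.55956671 -0.25004319  0.05955262] 3.6
[ 6.6 48.5  7.   0.1  0.4 -0. ]
```

View pics/b2.png

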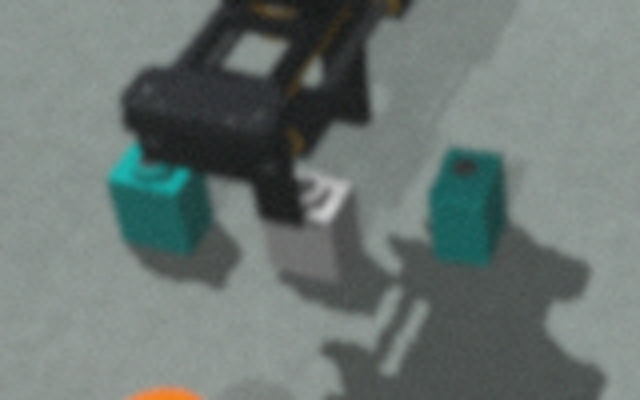

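Call:
drive_tool([
  [6.5,0,7,0,0.4,0,70],
  [6.5,0,7,0,0.4,0,70],
  [6.5,20,7,0,0.4,0,70],
  [6.5,40,7,0,0.4,0,70],
  [6.5,48,7,0,0.4,0,70],
  [6.5,48,7,0,0.4,0,70],
  [6.5,48,7,0,0.4,0,70],
  [6.5,48,7,0,0.4,0,70],
])

```text
time: 4.45
position: [0.5651, -0.2604, 0.0124]
tool_rot: [0.406, -0.578, 0.579, -0.407]
ft_force: [0.4, -0.1, -0.0]
grip_width: 0.0699
```

```bash
python3 -c "
from h import *
print(get_obs()['position'],get_obs()['ft_force']);print(row([.5639,-.2585,.011],-19.8))"
```

```text
[ 0.56510322 -0.26037485  0.01237748] [ 0.35265215 -0.06114433 -0.01810417]
[-1.4  1.4 -1.8 -0.1 -0.1  0. ]
```

Call:
drive_tool([
  [-1,1,-2,0,0,0,70],
  [-1,1,-2,0,0,0,20],
  [-1,1,-2,0,0,0,20],
  [-1,1,-2,0,0,0,20],
  [-1,1,-2,0,0,0,20],
  [-1,1,-2,0,0,0,20],
  [-1,1,-2,0,0,0,20],
  [-1,1,-2,0,0,0,20],
], newtons=25)

```text
time: 5.25
position: [0.563, -0.2583, 0.0102]
tool_rot: [0.406, -0.579, 0.579, -0.406]
ft_force: [-0.0, 0.0, -0.7]
grip_width: 0.0301
```

```bash
python3 -c "
from h import *
o=get_obs();print(o['position'],o['ft_force'],o['grip_width']);print(row([o['position'][0],o['position'][1],.12],-19.8))"
```

```text
[ 0.56299693 -0.25829565  0.01024205] [-5.96345406e-03  1.58657082e-04 -7.28820127e-01] 0.030056178694925575
[ 0.000e+00 -1.098e+02  0.000e+00 -0.000e+00 -1.000e-01  0.000e+00]
```

```bash
python3 -c "
from h import *
print(row([.6161,.0062,.1],10.8))
print(R.from_quat(get_obs()['tool_rot']).as_matrix().round(2))
print(ray('top',(269,135),.01))"
```

```text
[-266.8  -89.8  -39.9   -0.   -30.7    0. ]
[[-0.34  0.    0.94]
 [-0.94 -0.   -0.34]
 [ 0.   -1.    0.  ]]
[ 0.7857489  -0.00218667  0.01      ]
```

Call:
drive_tool([
  [0,-40,0,0,0,0,20],
  [0,-90,0,0,0,0,20],
  [-40,-90,-6,0,-6,0,20],
  [-90,-90,-13,0,-12,0,20],
  [-130,-90,-20,0,-18,0,20],
  [-180,-90,-27,0,-24,0,20],
  [-220,-90,-33,0,-30.6,0,20],
  [-255,-90,-38,0,-30.6,0,20],
  [-267,-90,-40,0,-30.6,0,20],
  [-267,-90,-40,0,-30.6,0,20],
])

```text
time: 6.25
position: [0.6154, 0.0084, 0.0998]
tool_rot: [0.546, -0.45, 0.45, -0.545]
ft_force: [0.3, 0.3, -2.2]
grip_width: 0.0298
```

Call:
drive_tool([
  [0,0,0,0,0,0,20],
  [0,0,0,0,0,0,20],
  [0,0,0,0,0,0,20],
])

```text
time: 6.55
position: [0.6158, 0.0048, 0.1002]
tool_rot: [0.544, -0.452, 0.452, -0.544]
ft_force: [-0.5, 0.2, -1.8]
grip_width: 0.0297
```

```bash
python3 -c "
from h import *
o=get_obs();print(o['position'],o['ft_force'],o['grip_width']);print(row([.6161,.0062,.022],10.8))
b=camera('scene')[150:290,230:400]
for x in([0,-.029,.056],[0,-.029,.152-.046+.0]): pass
cv2.imwrite('pics/b3.png',cv2.resize(b,None,fx=4,fy=4,interpolation=cv2.INTER_CUBIC))"
```

```text
[0.61575738 0.00478506 0.10019912] [-0.49647698  0.24064172 -1.76616057] 0.02971436181407086
[-1.3 78.2  0.6  0.  -0.2  0. ]
```

View pics/b3.png

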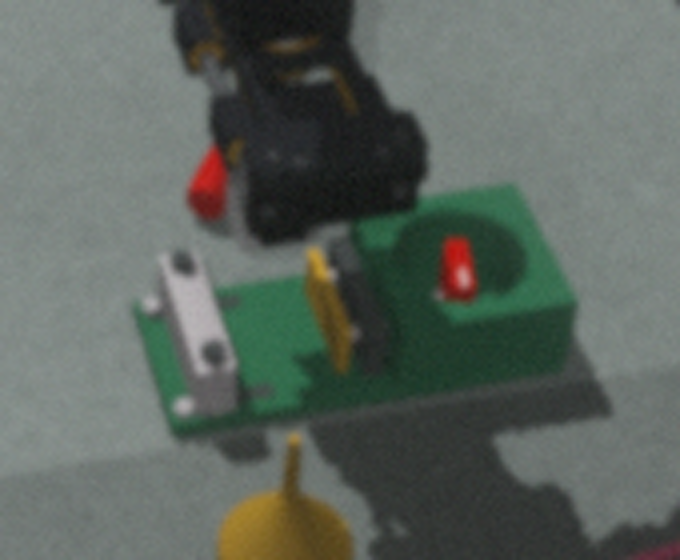

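Call:
drive_tool([
  [-1,20,0.5,0,0,0,20],
  [-1,40,0.5,0,0,0,20],
  [-1,50,0.5,0,0,0,20],
  [-1,60,0.5,0,0,0,20],
  [-1,67,0.5,0,0,0,20],
  [-1,72,0.5,0,0,0,20],
  [-1,76,0.5,0,0,0,20],
  [-1,76,0.5,0,0,0,20],
  [-1,76,0.5,0,0,0,20],
])

```text
time: 7.5
position: [0.6164, 0.0076, 0.0245]
tool_rot: [-0.545, 0.451, -0.451, 0.545]
ft_force: [-0.2, -0.1, -1.4]
grip_width: 0.0298
```

```bash
python3 -c "
from h import *
o=get_obs();print(o['position'],o['ft_force'],o['grip_width']);print(row([.6161,.0062,.0203],10.8))
a=camera('top');b=camera('scene')
print(mark_of('scene','block_mid'))
cv2.imwrite('pics/b4.png',cv2.resize(np.hstack([b[150:290,230:400],a[150:290,190:330]]),None,fx=2.5,fy=2.5,interpolation=cv2.INTER_CUBIC))"
```

```text
[0.61644816 0.00762395 0.02454406] [-0.24370919 -0.08836458 -1.43532477] 0.02979554293166597
[ 1.3  4.2 -0.6 -0.  -0.1  0. ]
[{'location': [207.7, 211.9], 'conf': 0.95}, {'location': [129.9, 208.8], 'conf': 0.73}, {'location': [295.5, 226.7], 'conf': 0.64}]
```

View pics/b4.png

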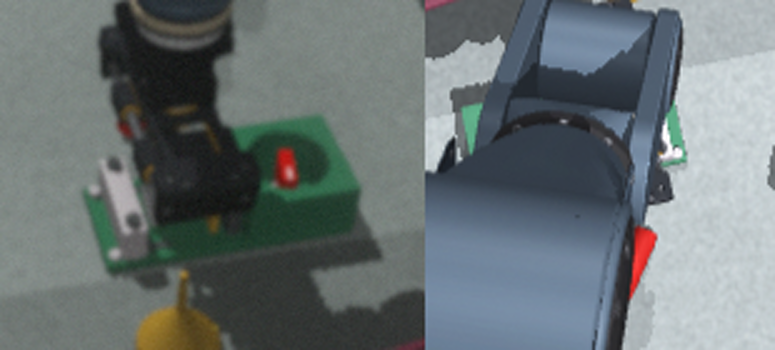

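Call:
drive_tool([
  [1,1.5,0,0,0,0,20],
  [1,3,0,0,0,0,20],
  [1,3,0,0,0,0,20],
  [1,3,0,0,0,0,20],
])

```text
time: 8.05
position: [0.6163, 0.0066, 0.0212]
tool_rot: [0.545, -0.451, 0.451, -0.545]
ft_force: [0.1, -0.4, -2.2]
grip_width: 0.0295
```

Call:
drive_tool([
  [0,0.7,0,0,0,0,20],
  [0,0.7,0,0,0,0,20],
  [0,0.7,0,0,0,0,20],
])

```text
time: 8.35
position: [0.6164, 0.0066, 0.0205]
tool_rot: [0.545, -0.451, 0.451, -0.545]
ft_force: [-0.5, -0.8, -1.8]
grip_width: 0.0298
```

Call:
drive_tool([
  [0,0.5,0,0,0,0,20],
  [0,0.5,0,0,0,0,20],
  [0,0.5,0,0,0,0,20],
])

```text
time: 8.65
position: [0.6164, 0.0066, 0.0202]
tool_rot: [-0.545, 0.451, -0.451, 0.545]
ft_force: [-1.2, 0.2, -0.1]
grip_width: 0.0297
```

Call:
drive_tool([
  [0,0.5,0,0,0,0,20],
  [0,0.5,0,0,0,0,20],
  [0,0.5,0,0,0,0,20],
])

```text
time: 8.95
position: [0.6164, 0.0066, 0.0202]
tool_rot: [-0.545, 0.451, -0.451, 0.545]
ft_force: [-2.1, 0.1, 5.4]
grip_width: 0.0293
```

The block has touched down, with fz up to +5 N. I release it and rise.

Call:
drive_tool([
  [0,0,0,0,0,0,45],
  [0,0,0,0,0,0,45],
  [0,0,0,0,0,0,45],
  [0,0,0,0,0,0,45],
  [0,-20,0,0,0,0,45],
  [0,-50,0,0,0,0,45],
  [0,-90,0,0,0,0,45],
  [0,-100,0,0,0,0,45],
  [0,-100,0,0,0,0,45],
  [0,-100,0,0,0,0,45],
])

```text
time: 9.95
position: [0.6155, 0.0067, 0.1187]
tool_rot: [0.545, -0.452, 0.45, -0.544]
ft_force: [0.0, 0.3, 0.3]
grip_width: 0.045
```

```bash
python3 -c "
from h import *
o=get_obs();print(o['position'],o['ft_force'],o['moment'],o['grip_width'],o['q'])
j=np.array([.6107,.0347]);rj=R.from_euler('z',.1879);k=rj.apply([0,.07,0])[:2]+j;print('knob',k)
print(row([k[0],k[1],.12],10.8-10.2+90))"
```

```text
[0.61554279 0.00672663 0.11868013] [0.01600928 0.2973079  0.34455331] [-0.10025047  0.00355654  0.00847891] 0.04499109284118084 [-1.70366687e-01  6.44279989e-01  1.54544133e+00 -3.74335165e-05
  9.53572992e-01 -3.57780141e-01]
knob [0.59762426 0.10346791]
[-98.4  -1.3   0.4   0.1 -79.9  -0.1]
```

Call:
drive_tool([
  [-98,0,0,0,-80,0,25],
  [-98,0,0,0,-80,0,25],
  [-98,0,0,0,-80,0,25],
  [-98,0,0,0,-80,0,25],
  [-98,0,0,0,-80,0,25],
  [-98,0,0,0,-80,0,25],
  [-98,0,0,0,-80,0,25],
  [-98,0,0,0,-80,0,25],
  [-98,0,0,0,-80,0,25],
  [-98,0,0,0,-80,0,25],
])

```text
time: 10.95
position: [0.5965, 0.1029, 0.1171]
tool_rot: [-0.707, -0.004, 0.008, 0.707]
ft_force: [-0.3, 0.4, 0.1]
grip_width: 0.0252
```

Call:
drive_tool([
  [0,0,0,0,0,0,25],
  [0,0,0,0,0,0,25],
  [0,0,0,0,0,0,25],
])

```text
time: 11.25
position: [0.5976, 0.1029, 0.1186]
tool_rot: [-0.707, -0.004, 0.005, 0.707]
ft_force: [-0.1, -0.2, 0.4]
grip_width: 0.0247
```

```bash
python3 -c "
from h import *
o=get_obs();print(o['position'],o['moment'],o['grip_width'])
print(row([.5976,.1035,.055],90.6))
b=camera('scene');camera('top')
a=cv2.resize(b[150:290,230:400],None,fx=4,fy=4,interpolation=cv2.INTER_CUBIC)
rj=R.from_euler('z',.1879)
for z in(.01,.056):
    P=proj('scene',rj.apply(box(-.015,.015,-.049,-.009,z,z))+[.6107,.0347,0])
    cv2.polylines(a,[cv2.convexHull(((P-[230,150]+.5)*4).astype(np.int32))],True,(0,0,255),1)
print(proj('scene',o['position'])-[230,150])
cv2.imwrite('pics/b5.png',a)"
```

```text
[0.59758294 0.1029     0.11864107] [ 0.00147177  0.01851383 -0.04493351] 0.02472373105308207
[ 0.1 63.6  0.6 -0.   0.1 -0.1]
[[118.04546927  37.44109564]]
```

View pics/b5.png

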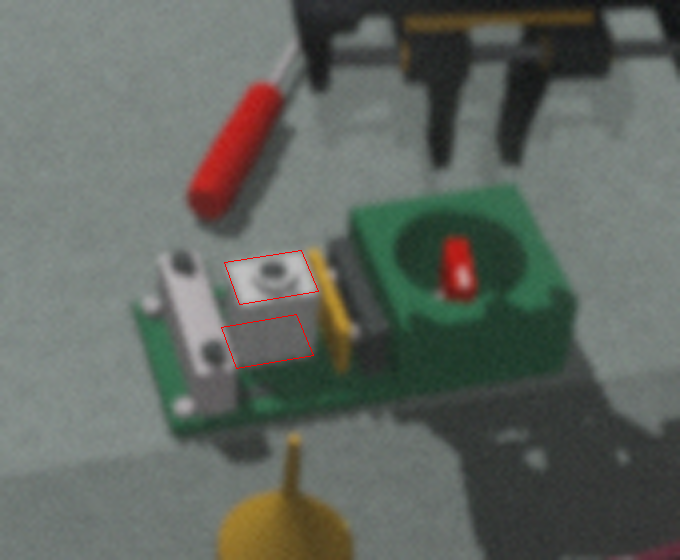

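The block stands upright in the nest at about crop (272,300), clear of both the fence and the jaw. The fingers are above the well, so I descend onto the knob.

Call:
drive_tool([
  [0,30,0.5,0,0,0,25],
  [0,60,0.5,0,0,0,25],
  [0,64,0.5,0,0,0,25],
  [0,75,0.5,0,0,0,25],
  [0,85,0.5,0,0,0,25],
  [0,95,0.5,0,0,0,25],
  [0,98,0.5,0,0,0,25],
  [0,98,0.5,0,0,0,25],
  [0,98,0.5,0,0,0,25],
], newtons=12)

```text
time: 12.25
position: [0.5984, 0.1034, 0.0219]
tool_rot: [0.707, 0.005, -0.004, -0.707]
ft_force: [0.4, 0.0, 0.1]
grip_width: 0.0254
```

```bash
python3 -c "
from h import *
o=get_obs();print(o['position'],o['ft_force'],o['moment'],o['grip_width'])
print(row([.5976,.1035,.020],90.6))"
```

```text
[0.59842695 0.1034077  0.02191838] [0.37584572 0.03112228 0.11284296] [0.04029469 0.01215783 0.03158696] 0.025429531789566428
[-0.8  1.9  0.1  0.   0.1  0. ]
```

Call:
drive_tool([
  [0,0,0,0,0,0,8],
  [0,0,0,0,0,0,8],
  [0,0,0,0,0,0,8],
  [0,0,0,0,0,0,8],
  [0,0,0,0,0,0,8],
], newtons=12)

```text
time: 12.75
position: [0.5982, 0.1049, 0.022]
tool_rot: [-0.706, -0.005, 0.004, 0.708]
ft_force: [0.7, 5.6, 1.0]
grip_width: 0.0118
```

```bash
python3 -c "
from h import *
o=get_obs();print(o['position'],o['ft_force'],o['moment'],o['grip_width'],o['q'][5])"
```

```text
[0.59822578 0.1048557  0.02203162] [0.67139933 5.59516243 0.98405878] [ 0.92514232  0.02973461 -0.0268072 ] 0.01176537985144394 -1.5963497412502115
```

Call:
drive_tool([
  [0,0,2,0,0,0,8],
  [0,0,2,0,0,0,8],
  [0,0,2,0,0,0,8],
], newtons=25)

```text
time: 13.05
position: [0.5983, 0.105, 0.022]
tool_rot: [0.707, 0.005, -0.004, -0.707]
ft_force: [-0.9, -0.8, 3.5]
grip_width: 0.0123
```

```bash
python3 -c "
from h import *
o=get_obs();print(o['position'],o['ft_force'],o['moment'],o['grip_width'])"
```

```text
[0.59828056 0.10497665 0.02204036] [-0.9150598  -0.79392179  3.47641642] [-0.19362502  0.16938429  0.00896593] 0.012286971633985726
```

Call:
drive_tool([
  [0,0,0,0,6,0,8],
  [0,0,0,0,12,0,8],
  [0,0,0,0,18,0,8],
  [0,0,0,0,24,0,8],
  [0,0,0,0,30,0,8],
  [0,0,0,0,30,0,8],
])

```text
time: 13.65
position: [0.5983, 0.1049, 0.022]
tool_rot: [0.684, -0.178, 0.179, -0.684]
ft_force: [-1.1, -1.9, 5.4]
grip_width: 0.0118
```

```bash
cat > st.py <<'E'
from h import *
import sys
o=get_obs();A=R.from_quat(o['tool_rot']).as_matrix()
yaw=np.degrees(np.arctan2(A[1,2],A[0,2]))
# moment reduced to the TCP is unknown; report raw z, yaw, and the knob angle implied (jig yaw 10.77)
print('t',o['time'],'p',o['position'].round(4),'f',o['ft_force'].round(2),'m',o['moment'].round(3),'w',round(o['grip_width'],4),'yaw',yaw.round(2),'knob',np.radians(100.77-yaw).round(3),'f in tool',(A.T@o['ft_force']).round(1),'q6',o['q'][5].round(2))
E
python3 st.py
```

```text
t 13.65 p [0.5983 0.1049 0.022 ] f [-1.1  -1.94  5.41] m [-0.409  0.235 -0.011] w 0.0118 yaw 60.74 knob 0.699 f in tool [-0.  -5.4 -2.2] q6 -1.07
```

Call:
drive_tool([
  [0,0,0,0,6,0,8],
  [0,0,0,0,12,0,8],
  [0,0,0,0,18,0,8],
  [0,0,0,0,24,0,8],
  [0,0,0,0,30,0,8],
  [0,0,0,0,36,0,8],
  [0,0,0,0,42,0,8],
  [0,0,0,0,46,0,8],
  [0,0,0,0,50,0,8],
  [0,0,0,0,50,0,8],
])

```text
time: 14.65
position: [0.5981, 0.1048, 0.022]
tool_rot: [0.545, -0.45, 0.451, -0.545]
ft_force: [-1.8, -2.5, 5.2]
grip_width: 0.0119
```

```bash
python3 st.py
```

```text
t 14.65 p [0.5981 0.1048 0.022 ] f [-1.76 -2.52  5.15] m [-0.547  0.322 -0.038] w 0.0119 yaw 10.82 knob 1.57 f in tool [ 2.1 -5.2 -2.2] q6 -0.2
```

Call:
drive_tool([
  [0,0,0,0,2,0,8],
  [0,0,0,0,4,0,8],
  [0,0,0,0,6,0,8],
])

```text
time: 14.95
position: [0.5981, 0.1047, 0.022]
tool_rot: [0.521, -0.478, 0.479, -0.52]
ft_force: [-1.0, -2.5, 5.4]
grip_width: 0.012
```

```bash
python3 st.py
```

```text
t 14.95 p [0.5981 0.1047 0.022 ] f [-1.04 -2.51  5.42] m [-0.56   0.247  0.033] w 0.012 yaw 4.84 knob 1.674 f in tool [ 2.4 -5.4 -1.3] q6 -0.09
```

```bash
cat >> st.py <<'E'
n=int(sys.argv[1]) if len(sys.argv)>1 else 0
if n:
    M=[];T=[];F=[]
    for _ in range(n):
        camera('scene');o=get_obs();M.append(o['moment']);T.append(o['joint_torque'][5]);F.append(o['ft_force'])
    print('mean m',np.mean(M,0).round(4),'sd',np.std(M,0).round(3),'tau6',np.mean(T).round(4),np.std(T).round(4),'f',np.mean(F,0).round(2))
E
python3 st.py 8
```

```text
t 14.95 p [0.5981 0.1047 0.022 ] f [-1.04 -2.51  5.42] m [-0.56   0.247  0.033] w 0.012 yaw 4.84 knob 1.674 f in tool [ 2.4 -5.4 -1.3] q6 -0.09
mean m [-0.5445  0.2989 -0.0359] sd [0.031 0.03  0.041] tau6 -0.0105 0.0383 f [-1.4  -2.48  5.74]
```

Call:
drive_tool([
  [0,0,0,0,2,0,8],
  [0,0,0,0,4,0,8],
  [0,0,0,0,6,0,8],
])

```text
time: 15.65
position: [0.598, 0.1047, 0.022]
tool_rot: [0.495, -0.505, 0.505, -0.495]
ft_force: [-1.4, -2.9, 5.5]
grip_width: 0.0118
```

```bash
python3 st.py 6
```

```text
t 15.65 p [0.598  0.1047 0.022 ] f [-1.39 -2.95  5.55] m [-0.511  0.28   0.062] w 0.0118 yaw -1.16 knob 1.779 f in tool [ 3.  -5.5 -1.3] q6 0.01
mean m [-0.5513  0.3107 -0.0455] sd [0.022 0.029 0.03 ] tau6 -0.0019 0.0408 f [-1.67 -2.66  5.68]
```

Call:
drive_tool([
  [0,0,0,0,2,0,8],
  [0,0,0,0,4,0,8],
  [0,0,0,0,6,0,8],
])

```text
time: 16.25
position: [0.598, 0.1048, 0.022]
tool_rot: [0.468, -0.53, 0.53, -0.468]
ft_force: [-1.4, -2.6, 5.2]
grip_width: 0.0115
```

```bash
python3 st.py 6
python3 - <<'E'
from h import *
b=camera('scene');a=camera('top')
cv2.imwrite('pics/c1.png',cv2.resize(b[160:270,240:400],None,fx=5,fy=5,interpolation=cv2.INTER_CUBIC))
E
```

```text
t 16.25 p [0.598  0.1048 0.022 ] f [-1.41 -2.6   5.21] m [-0.564  0.353  0.07 ] w 0.0115 yaw -7.16 knob 1.884 f in tool [ 2.8 -5.2 -1.1] q6 0.12
mean m [-0.5853  0.3278 -0.0413] sd [0.029 0.046 0.025] tau6 -0.002 0.0408 f [-1.48 -2.59  5.63]
```

View pics/c1.png

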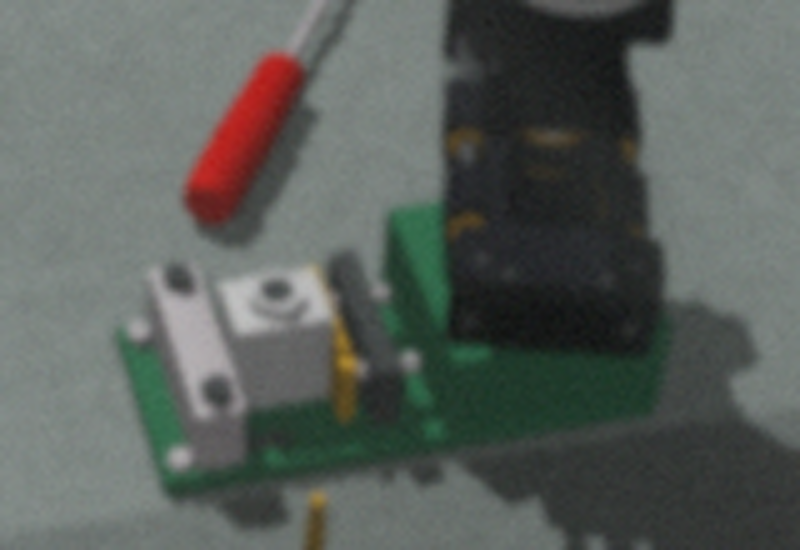

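The jaw has met the block and pushed it almost to the fence. Next I take small steps and watch m_z.

Call:
drive_tool([
  [0,0,0,0,1.5,0,8],
  [0,0,0,0,3,0,8],
])

```text
time: 16.85
position: [0.598, 0.1048, 0.022]
tool_rot: [0.454, -0.542, 0.542, -0.454]
ft_force: [-2.2, -2.4, 5.4]
grip_width: 0.0117
```

```bash
python3 st.py 4
```

```text
t 16.85 p [0.598  0.1048 0.022 ] f [-2.18 -2.36  5.43] m [-0.529  0.332  0.068] w 0.0117 yaw -10.14 knob 1.936 f in tool [ 2.7 -5.4 -1.7] q6 0.17
mean m [-0.5842  0.3492 -0.0532] sd [0.036 0.032 0.012] tau6 0.0071 0.0348 f [-1.5  -2.57  5.9 ]
```

Call:
drive_tool([
  [0,0,0,0,1.5,0,8],
  [0,0,0,0,3,0,8],
])

```text
time: 17.25
position: [0.598, 0.1048, 0.022]
tool_rot: [0.44, -0.554, 0.554, -0.439]
ft_force: [-2.3, -2.2, 6.5]
grip_width: 0.0121
```

```bash
python3 st.py 4
```

```text
t 17.25 p [0.598  0.1048 0.022 ] f [-2.29 -2.19  6.53] m [-0.529  0.296 -0.006] w 0.0121 yaw -13.14 knob 1.988 f in tool [ 2.7 -6.5 -1.7] q6 0.22
mean m [-0.5579  0.3344 -0.0542] sd [0.029 0.018 0.022] tau6 0.007 0.0348 f [-1.17 -2.2   5.91]
```

Call:
drive_tool([
  [0,0,0,0,1.5,0,8],
  [0,0,0,0,3,0,8],
])

```text
time: 17.65
position: [0.598, 0.1048, 0.022]
tool_rot: [0.425, -0.565, 0.565, -0.425]
ft_force: [-1.3, -3.0, 5.9]
grip_width: 0.0121
```

```bash
python3 st.py 4
```

```text
t 17.65 p [0.598  0.1048 0.022 ] f [-1.27 -3.04  5.94] m [-0.496  0.341  0.077] w 0.0121 yaw -16.14 knob 2.041 f in tool [ 3.3 -5.9 -0.4] q6 0.27
mean m [-0.5765  0.3806 -0.0336] sd [0.03  0.022 0.031] tau6 0.007 0.0348 f [-1.34 -2.71  5.63]
```

Call:
drive_tool([
  [0,0,0,0,1.5,0,8],
  [0,0,0,0,3,0,8],
])

```text
time: 18.05
position: [0.598, 0.1048, 0.022]
tool_rot: [0.41, -0.576, 0.576, -0.41]
ft_force: [-2.6, -2.0, 5.8]
grip_width: 0.0116
```

```bash
python3 st.py 4
```

```text
t 18.05 p [0.598  0.1048 0.022 ] f [-2.65 -2.02  5.79] m [-0.565  0.321 -0.001] w 0.0116 yaw -19.14 knob 2.093 f in tool [ 2.8 -5.8 -1.8] q6 0.32
mean m [-0.5414  0.3687 -0.0175] sd [0.027 0.027 0.033] tau6 0.007 0.0348 f [-1.83 -2.91  5.74]
```

Call:
drive_tool([
  [0,0,0,0,1.5,0,8],
  [0,0,0,0,3,0,8],
])

```text
time: 18.45
position: [0.598, 0.1048, 0.022]
tool_rot: [0.395, -0.587, 0.587, -0.394]
ft_force: [-1.9, -2.7, 5.5]
grip_width: 0.0119
```

```bash
python3 st.py 4
```

```text
t 18.45 p [0.598  0.1048 0.022 ] f [-1.94 -2.72  5.46] m [-0.524  0.418  0.051] w 0.0119 yaw -22.14 knob 2.145 f in tool [ 3.3 -5.5 -0.8] q6 0.38
mean m [-0.5677  0.3834 -0.0302] sd [0.018 0.027 0.008] tau6 0.0109 0.0352 f [-1.62 -2.6   6.05]
```

Call:
drive_tool([
  [0,0,0,0,1.5,0,8],
  [0,0,0,0,3,0,8],
])

```text
time: 18.85
position: [0.598, 0.1048, 0.022]
tool_rot: [0.379, -0.597, 0.597, -0.379]
ft_force: [-0.8, -2.0, 6.7]
grip_width: 0.0119
```

```bash
python3 st.py 8
```

```text
t 18.85 p [0.598  0.1048 0.022 ] f [-0.75 -1.99  6.71] m [-0.526  0.375  0.123] w 0.0119 yaw -25.13 knob 2.197 f in tool [ 2.1 -6.7  0.2] q6 0.43
mean m [-0.554   0.3676  0.0026] sd [0.031 0.027 0.028] tau6 0.0147 0.033 f [-1.39 -2.65  5.77]
```

Call:
drive_tool([
  [0,0,0,0,1,0,8],
  [0,0,0,0,2,0,8],
])

```text
time: 19.45
position: [0.5979, 0.1048, 0.022]
tool_rot: [0.369, -0.603, 0.603, -0.369]
ft_force: [-2.0, -3.0, 5.9]
grip_width: 0.0116
```

```bash
python3 st.py 8
```

```text
t 19.45 p [0.5979 0.1048 0.022 ] f [-1.96 -2.96  5.9 ] m [-0.57   0.368  0.137] w 0.0116 yaw -27.11 knob 2.232 f in tool [ 3.5 -5.9 -0.4] q6 0.46
mean m [-0.5595  0.3909  0.0008] sd [0.026 0.029 0.033] tau6 0.035 0.0288 f [-1.69 -2.47  5.68]
```

Call:
drive_tool([
  [0,0,0,0,1,0,8],
  [0,0,0,0,2,0,8],
])

```text
time: 20.05
position: [0.5979, 0.1048, 0.022]
tool_rot: [0.359, -0.609, 0.61, -0.358]
ft_force: [-1.7, -2.0, 5.9]
grip_width: 0.0119
```

```bash
python3 st.py 10
```

```text
t 20.05 p [0.5979 0.1048 0.022 ] f [-1.73 -1.98  5.93] m [-0.541  0.394  0.121] w 0.0119 yaw -29.1 knob 2.267 f in tool [ 2.6 -5.9 -0.5] q6 0.5
mean m [-0.5377  0.3922  0.0457] sd [0.035 0.03  0.014] tau6 0.0484 0.0267 f [-1.22 -2.39  5.43]
```

Call:
drive_tool([
  [0,0,0,0,1,0,8],
  [0,0,0,0,2,0,8],
])

```text
time: 20.75
position: [0.5979, 0.1048, 0.022]
tool_rot: [0.348, -0.616, 0.616, -0.347]
ft_force: [-2.2, -2.2, 5.1]
grip_width: 0.012
```

```bash
python3 st.py 12
```

```text
t 20.75 p [0.5979 0.1048 0.022 ] f [-2.21 -2.22  5.12] m [-0.546  0.387  0.163] w 0.012 yaw -31.1 knob 2.302 f in tool [ 3.1 -5.1 -0.7] q6 0.53
mean m [-0.5409  0.3686  0.0531] sd [0.027 0.02  0.026] tau6 0.063 0.0249 f [-1.86 -2.43  5.78]
```

Call:
drive_tool([
  [0,0,0,0,0.7,0,8],
  [0,0,0,0,1.4,0,8],
  [0,0,0,0,1.4,0,8],
  [0,0,0,0,1.4,0,8],
])

```text
time: 21.75
position: [0.5979, 0.1048, 0.022]
tool_rot: [0.341, -0.62, 0.62, -0.34]
ft_force: [-2.0, -2.4, 5.2]
grip_width: 0.0119
```

```bash
python3 st.py 10
```

```text
t 21.75 p [0.5979 0.1048 0.022 ] f [-2.04 -2.37  5.17] m [-0.518  0.374  0.032] w 0.0119 yaw -32.47 knob 2.326 f in tool [ 3.1 -5.2 -0.5] q6 0.56
mean m [-0.5387  0.4028  0.0993] sd [0.027 0.026 0.026] tau6 0.0873 0.0001 f [-1.46 -2.28  6.02]
```

Call:
drive_tool([
  [0,0,0,0,0,0,25],
  [0,0,0,0,0,0,25],
  [0,0,0,0,0,0,25],
  [0,0,0,0,0,0,25],
  [0,-15,0,0,0,0,25],
  [0,-40,0,0,0,0,25],
  [0,-80,0,0,0,0,25],
  [0,-120,0,0,0,0,25],
  [0,-160,0,0,0,0,25],
  [0,-160,0,0,0,0,25],
])

```text
time: 23.25
position: [0.6025, 0.1056, 0.189]
tool_rot: [0.335, -0.618, 0.623, -0.344]
ft_force: [0.9, 0.8, -0.4]
grip_width: 0.0252
```

Call:
drive_tool([
  [-60,-40,0,0,0,0,25],
  [-120,-40,0,0,0,0,25],
  [-180,-40,0,0,0,0,25],
  [-180,-40,0,0,0,0,25],
  [-180,-40,0,0,0,0,25],
  [-180,-40,0,0,0,0,25],
])

```text
time: 23.85
position: [0.6944, 0.2575, 0.2207]
tool_rot: [-0.341, 0.62, -0.62, 0.339]
ft_force: [-0.6, -0.4, 0.1]
grip_width: 0.0249
```

```bash
python3 st.py
python3 - <<'E'
from h import *
b=camera('scene');a=camera('top')
rj=R.from_euler('z',.1879);o=[]
for c,im,(x,y) in(('scene',b,(318,225)),('top',a,(250,203))):
    i=cv2.resize(im[y-50:y+50,x-65:x+65],None,fx=3,fy=3,interpolation=cv2.INTER_CUBIC)
    for z in(.01,.056):
        P=proj(c,rj.apply(box(-.015,.015,-.057,-.017,z,z))+[.6107,.0347,0]);cv2.polylines(i,[cv2.convexHull(((P-[x-65,y-50]+.5)*3).astype(np.int32))],True,(0,0,255),1)
    o.append(i)
cv2.imwrite('pics/d1.png',np.hstack(o))
E
```

```text
t 23.85 p [0.6944 0.2575 0.2207] f [-0.61 -0.37  0.09] m [-0.079  0.083 -0.002] w 0.0249 yaw -32.56 knob 2.327 f in tool [ 0.6 -0.1 -0.3] q6 0.77
```

View pics/d1.png

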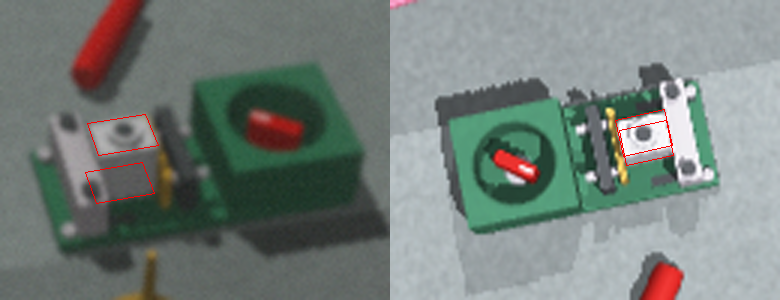

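The pictures show the block upright, touching the fence and the brass face. The knob has been let go and the arm is clear, so I hand in.

```bash
python3 -c "
from rig import *
print(hand_in())"
```

```text
the job is handed in; nothing more can be done
None
```

The job is handed in. The aluminium block stands clamped in the green fixture, and the arm took about 24 s of the 72 s allowed.

- **Placing:** I put the block down between the brass jaw face and the fence. Touchdown was felt as about 5 N. A picture after release showed it upright and clear of both faces.
- **Clamping:** I turned the knob clockwise in one grasp from about 0.18 to 2.33 rad. It began to tighten at about 2.1 to 2.17 rad. I then let it go and withdrew the arm.
- **Last checks:** In the final scene and top pictures the block stands upright, touching the fence and the brass face. It lies within about 2 mm of where I expected it. The oil can and the screwdriver look untouched; the jar was not in the final crops. The wrist force with the arm clear read about zero.

**Not confirmed:** I never measured the clamping force directly. The moment readings were noisy, about 0.03 N m against the 0.125 N m felt while turning at 10 N. My estimates of the peak disagreed:

| Basis | Estimated peak force |
|---|---|
| Knob turn after tightening began | about 8 to 11 N |
| Held moment, middle of its friction band | about 12 N |
| Held moment, upper limit | about 18 N |

I did not measure the force left after the knob sprang back. I rely on the stated value of about 5 N.

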